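Put the crucible case away: flap down, cover shut

ROBOT

A 6-joint arm with a two-finger parallel gripper is mounted at the origin on the work surface. World frame = base frame: x ahead of the robot, y to its left, z up, the work surface at z = 0. Lengths are in mm, angles in rad, forces in N, time in s.
With the tool pointing down it reaches from about 350 to 775 mm from the base axis. Payload 7.3 kg.
Tool frame: the origin (TCP) lies at the very end of the fingers, on their centre line; the grasp point (between the pads) lies bot.grip_point_offset behind it (bot.grip_point_offset is the distance from the TCP to the grasp point, in mm); z points along the fingers, y is the line along which they close (so a half turn about z gives the same grasp; the last joint's range is limited). The gripper opens to 92 mm and grips with 3 to 60 N. Pads are 19 mm wide; open, the fingers measure 130 mm over their backs; the gripper's body (75 mm by 190 mm) begins 47 mm behind the grasp point.
Start: joints at [1.113, 0.342, 1.524, -0, 1.275, -0.146], TCP at [161.041, 499.711, 226.741] pointing down, gripper open.
Joint ranges: [-2.53, 2.53], [-0.77, 2.02], [0.04, 2.7], [-1, 4.14], [0.28, 2.66], [-3.11, 3.11]. Speed limits (rad/s): [2.57, 2.57, 3.14, 3.14, 3.14, 3.14].

INTERFACE

Orientations are given as [roll, pitch, yaw] about the fixed x, y, z axes, in that order (R = Rz(yaw) Ry(pitch) Rx(roll)).
In Python, from plant import bot gives the robot as it stands. The module is installed in compiled form; this text tells all that it offers.
- The arm moves only by the tool carry_out, never from a script. Its argument "plan" is a list of rows, each an object of numbers: "tx", "ty", "tz": the shift along the world's x, y, z in mm; "rx", "ry", "rz": the turn, a rotation vector about the world's x, y, z in rad. A call has 1 to 12 rows; each row shifts and turns the commanded pose from where the row before left it; what a row does not reach is not made up. A row lasts 1/10 s, in which the tool goes at most 50 mm and 8.59 degrees, less where a joint would pass 70% of its speed; a pose out of reach is approached as far as the arm can. A call with a gripper value outside its range is refused whole. "gripper" is the closure, from 0 (fully open) to 1 (shut), set as the call begins (left out, the last holds). The fingers move at their own pace and stop on an object; the grip force is fixed at half the most. Time passes only in rows, so rows that do not move let the fingers close. It gives the time, the measured TCP pose, the force, the opening and the grip force at its end, in the units of the state.
- bot.get_obs(): the state, without advancing time (a new reading comes with each control period).
- bot.capture(name): name is "scene" or "top"; returns the picture (384x512x3 uint8, red, green, blue); there is no depth.
- bot.camera_model(name): a dict with "camera_matrix" (3x3 intrinsics, pixels), "R" (3x3) and "t" (3): a world point X has camera coordinates R X + t. Camera axes: x right, y down, z forward; pixel columns grow to the right and rows downward; lengths in mm; the calibration is good to about 2 mm. A picture is of the moment at which its call begins. camera_model takes no time and is no camera call.
- bot.close_job(): hands the job in; it is judged then, once.
The state is a dict: "time": time; "joint_positions": joint angles; "dq": joint speeds; "tau": joint torques, N m; "tool_pos": TCP position; "tcp_rot": TCP orientation; "contact_force": force on the tool from outside, world axes, zero at the start; "moment": the same for the moment, N m; "grip_width": finger opening in mm; "finger_force": force on a finger pad.
Only numpy, scipy, OpenCV 4.12 (cv2) and the standard library are available. Lean on these libraries where they do the work, as an engineer would, in place of code of your own. Each camera call takes 0.05 s, during which the arm holds its last target. There are 200 camera calls.

TASK

Close up the crucible case: first push the upright aluminium flap over with the fingertips until it lies fully down above the crucibles, and only then push the standing cover over until it is fully shut. Push gently, do not pinch or pick up anything, and leave the crucibles and the jars, bottles and screwdriver around the case where they are.

Things in the scene. Friction and masses are not known exactly. Their poses are not given: they have to be found in the camera images.
- case: Grey sheet-metal crucible case fixed to the bench, 130 (its x) by 150 (its y) mm, walls 65 mm high, 4 mm thick; floor 4 mm thick, dividers 18 mm high. Origin: centre of its underside; x points from its near wall to its far wall, away from the robot, y to its left, z up. Its yaw is -0.5 to 0.7 rad.
- flap (a joint): Angle (rad) of the aluminium flap: plate 100 mm long (hinge to free edge), 90 wide (along case y), 3 thick. 0 = fully down, level in the case 50 mm above the bench, at its stop; 1.57 = straight up. Starts at 1.35 to 1.68 (end stop 1.8). Folding down moves its free edge towards the far wall (+x of the case). Friction hinge, about 0.08 N m: it stays where it is left.
- flap_hinge (a point): Middle of the flap's hinge line, just inside the near wall of the case: 57 mm along -x and 15 mm along -y from the case's origin, 50 mm up. The line runs along the case's y. The flap's mid-plane contains it.
- flap_edge (a point): Middle of the flap's free edge, 100 mm from the hinge line, in the plate's mid-plane.
- lid (a joint): Angle (rad) of the cover: grey plate 150 mm long (hinge to free edge), 130 wide (along case x), 6 thick, 0.20 to 0.31 kg. 0 = shut on the 65 mm rim, top at 71 mm, at its stop; 1.57 = straight up. Starts at 1.55 to 1.88 (end stop 2.0) on the case's left. Shutting moves its free edge towards -y of the case. Stiff hinge, about 0.35 N m: it stays where it is left, so push it all the way.
- lid_hinge (a point): Middle of the cover's hinge line, on the left rim of the case: 75 mm from the case's origin along its +y, 65 mm up. The line runs along the case's x. It lies in the plane of the cover's inner face.
- lid_edge (a point): Middle of the cover's free edge, at mid-thickness, 150 mm from the hinge line.
- jar_large: White plastic jar, 60 mm across, 62 mm tall, stands loose on the bench near the case; leave it alone. Origin at the centre of its underside.
- jar_small: White plastic jar, 46 mm across, 46 mm tall, stands loose on the bench near the case; leave it alone. Origin at the centre of its underside.
- amber: Brown glass bottle, 58 mm across, 115 mm tall, black cap, stands loose on the bench near the case; leave it alone. Origin at the centre of its underside.
- clear: Clear glass bottle, 52 mm across, 100 mm tall, white cap, stands loose on the bench near the case; leave it alone. Origin at the centre of its underside.
- driver: Screwdriver with a yellow handle, 170 mm long, lying on the bench beyond the far wall of the case; leave it alone. Its x axis runs along it to the tip.
- crucible0: White ceramic crucible, 25 mm across, 24 mm tall, standing loose on the floor of the case, its rim 28 mm above the bench; it stays where it is. Origin at the centre of its underside.
- crucible1: White ceramic crucible, 25 mm across, 24 mm tall, standing loose on the floor of the case, its rim 28 mm above the bench; it stays where it is. Origin at the centre of its underside.
- crucible2: White ceramic crucible, 25 mm across, 24 mm tall, standing loose on the floor of the case, its rim 28 mm above the bench; it stays where it is. Origin at the centre of its underside.
There are look-alikes about, which are no part of the job. Leave any yellow look-alike of the crucible1 alone.

How it is judged:
By the outcome, as a careful person would: the job done as asked, in the order asked, and still so for the second after the job is handed in, with the robot touching nothing.
It also fails if it takes over 64 s, if anything falls off the work surface, if the arm or the gripper's body presses on something with over 40 N, if the wrist force passes 120 N, or if a joint passes its speed limit or range.

## Working session

There is one attempt and no reset: what is moved stays moved. The work goes in short steps, Python scripts to look and compute and a tool call to move; the robot and the scene stay as the last step left them, time stands still between calls to the robot, and variables do not carry over. Pictures are saved under pics/ and viewed, at most 10 in all, crops included, and the job is handed in when it is done.

Besides the shell and the picture viewer there is one more tool, called in YAML: its name, and indented under it one key for each argument. carry_out: Moves the arm, as the interface text tells. Its arguments: {"type":"object","properties":{"plan":{"type":"array"},"gripper":{"type":"number"}},"required":["plan"]}

```bash
mkdir -p pics
python3 - <<'E'
from plant import bot
import cv2,numpy as np
for n in ["scene","top"]:
    im=bot.capture(n); cv2.imwrite(f"pics/{n}0.png",cv2.resize(im[:,:,::-1],None,fx=1.5,fy=1.5,interpolation=cv2.INTER_CUBIC)); cv2.imwrite(f"pics/{n}_raw.png",im[:,:,::-1])
    m=bot.camera_model(n); print(n,np.round(m["camera_matrix"],1).tolist(),np.round(m["R"],3).tolist(),np.round(m["t"],1).tolist())
print(bot.get_obs(),bot.grip_point_offset)
E
```

```text
scene [[388.5, 0.0, 257.9], [0.0, 388.5, 194.3], [0.0, 0.0, 1.0]] [[0.812, 0.584, -0.006], [0.32, -0.453, -0.832], [-0.488, 0.674, -0.555]] [-520.0, -111.6, 1085.8]
top [[402.8, 0.0, 255.8], [0.0, 402.8, 191.3], [0.0, 0.0, 1.0]] [[0.024, -1.0, 0.007], [-0.996, -0.024, -0.086], [0.086, -0.005, -0.996]] [-3.7, 635.9, 1053.4]
{'time': 0.1, 'joint_positions': array([ 1.11302956e+00,  3.42647855e-01,  1.52488918e+00,  1.16639436e-05,
        1.27538249e+00, -1.45991178e-01]), 'dq': array([ 0.00300407, -0.00219455, -0.00228345, -0.00016636,  0.0005175 ,
       -0.00043565]), 'tau': array([ 3.26020388e-03, -4.32003665e+01, -2.44696087e+01,  7.21984240e-02,
        5.25356876e-02, -6.88170212e-05]), 'tool_pos': array([160.86136745, 499.388952  , 226.12842436]), 'tcp_rot': array([-3.14028152e+00, -2.04059114e-04,  2.82981353e+00]), 'contact_force': array([0.49914934, 0.35917025, 0.71614833]), 'moment': array([-0.03431722,  0.00980725,  0.00936187]), 'finger_force': 0.0, 'grip_width': 91.93654629527585} 18.8
```

View pics/scene0.png

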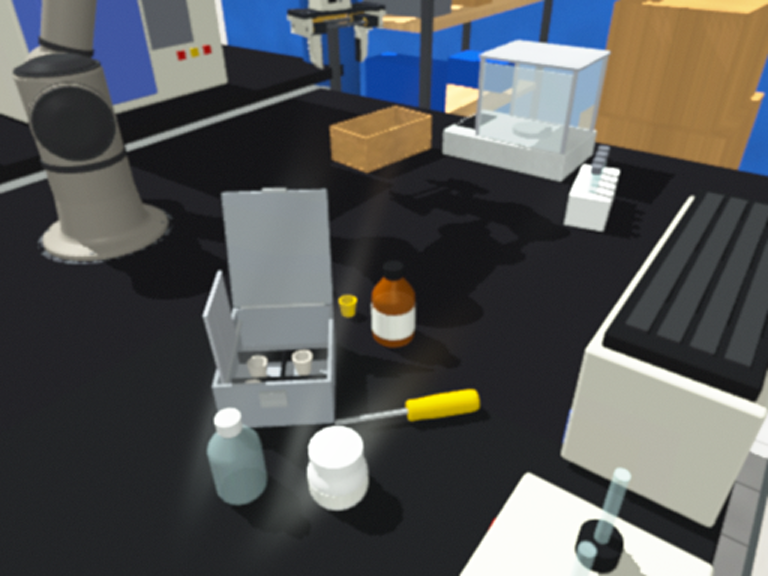

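View pics/top0.png

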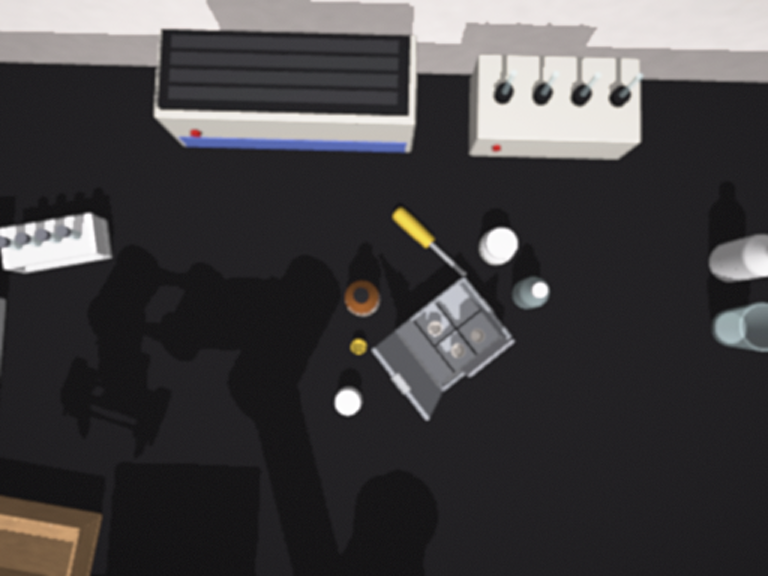

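Run:
```python
import cv2,numpy as np
a=cv2.imread("pics/top_raw.png")[170:295,210:375]; b=cv2.imread("pics/scene_raw.png")[115:295,125:255]
cv2.imwrite("pics/topz.png",cv2.convertScaleAbs(cv2.resize(a,None,fx=4.8,fy=4.8,interpolation=cv2.INTER_CUBIC),alpha=1.2,beta=10))
cv2.imwrite("pics/scz.png",cv2.resize(b,None,fx=3.3,fy=3.3,interpolation=cv2.INTER_CUBIC))
```

```text
(no output)
```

View pics/topz.png

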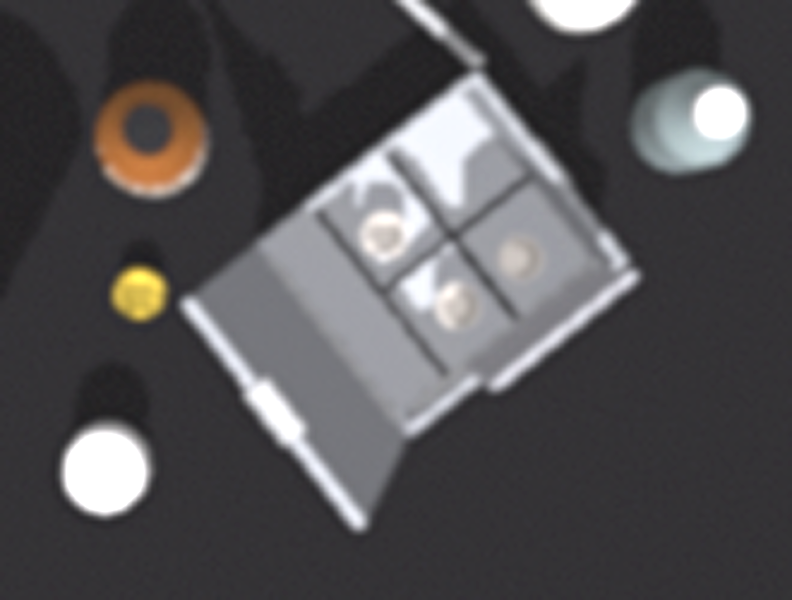

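View pics/scz.png

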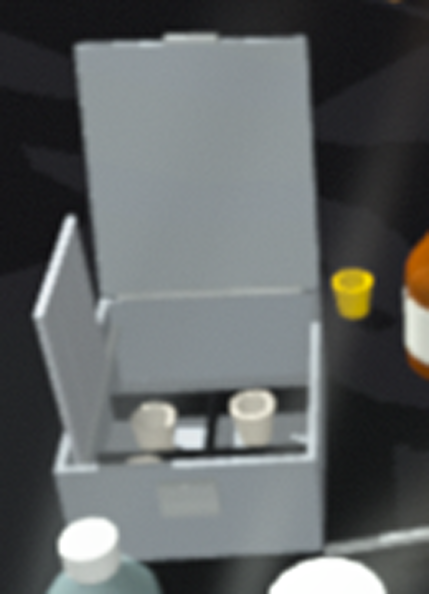

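```bash
cat > h.py <<'E'
from plant import bot
import numpy as np
M={n:bot.camera_model(n) for n in("scene","top")}
def ray(n,p):
    m=M[n];R=np.array(m["R"]);C=-R.T@np.array(m["t"]);d=R.T@np.linalg.solve(m["camera_matrix"],[p[0],p[1],1]);return C,d/np.linalg.norm(d)
def tri(s,t):
    a,u=ray("scene",s);b,v=ray("top",t);k=np.linalg.lstsq(np.c_[u,-v],b-a,rcond=None)[0]
    P,Q=a+k[0]*u,b+k[1]*v;return (P+Q)/2,np.linalg.norm(P-Q)
def plane(n,p,z):
    C,d=ray(n,p);return C+d*(z-C[2])/d[2]
def proj(n,X):
    m=M[n];c=np.array(m["R"])@X+np.array(m["t"]);q=m["camera_matrix"]@c;return q[:2]/q[2]
E
python3 - <<'E'
from h import *
T=lambda x,y:((x+.5)/4.8-.5+210,(y+.5)/4.8-.5+170)
S=lambda x,y:((x+.5)/3.3-.5+125,(y+.5)/3.3-.5+115)
np.set_printoptions(precision=1,suppress=True)
for k,s,t in [("lid near",(77,45),(360,525)),("lid far",(306,38),(186,301)),("flap +y",(71,217),(493,387)),("flap -y",(38,318),(635,275)),("case far-right rim",(318,460),(480,73)),("near-right",(60,468),(628,262))]:
    print(k,*tri(S(*s),T(*t)))
fr=plane("top",T(480,73),65);print("far-right at z65",fr, plane("scene",S(318,460),65),plane("scene",S(58,468),65))
print("screw tip",plane("top",T(482,62),5))
for k,p,z in [("amber",(148,130),115),("jars",(106,470),46),("jarl",(585,-20),62),("clear",(720,112),100),("yellow",(140,293),24),("c",(383,232),28),("c",(457,305),28),("c",(518,257),28)]: print(k,plane("top",T(*p),z))
E
```

```text
lid near [429.1 -55.1 208.5] 0.5446348519100368
lid far [528.8  26.8 208.4] 0.15945581936734574
flap +y [ 489.6 -123.8  150.7] 0.16182427743741676
flap -y [ 546.  -193.1  149.6] 0.6171903929764274
case far-right rim [ 654.  -126.1   66.6] 3.446449996913357
near-right [ 554.  -206.2   68.1] 3.355852886088307
far-right at z65 [ 652.9 -127.5   65. ] [ 654.1 -123.7   65. ] [ 551.4 -203.7   65. ]
screw tip [ 665.7 -136.9    5. ]
amber [614.1  49.5 115. ]
jars [434.4  69.5  46. ]
jarl [ 705.6 -184.5   62. ]
clear [ 631.8 -248.3  100. ]
yellow [529.7  54.5  24. ]
c [566.7 -79.7  28. ]
c [ 527.3 -121.4   28. ]
c [ 554.6 -155.    28. ]
```

carry_out:
  gripper: 1
  plan:
    - {"tz": 40}
    - {"tz": 30}
    - {"tx": 24,"ty": -35,"rz": -0.0575}
    - {"tx": 24,"ty": -35,"rz": -0.0575}
    - {"tx": 24,"ty": -35,"rz": -0.0575}
    - {"tx": 24,"ty": -35,"rz": -0.0575}
    - {"tx": 24,"ty": -35,"rz": -0.0575}
    - {"tx": 24,"ty": -35,"rz": -0.0575}
    - {"tx": 24,"ty": -35,"rz": -0.0575}
    - {"tx": 24,"ty": -35,"rz": -0.0575}
    - {"tx": 24,"ty": -35,"rz": -0.0575}
    - {"tx": 24,"ty": -35,"rz": -0.0575}

```text
invalid input at $.plan[0]: expected keys tx, ty, tz, rx, ry, rz
```

carry_out:
  gripper: 1
  plan:
    - {"tx": 0,"ty": 0,"tz": 40,"rx": 0,"ry": 0,"rz": 0}
    - {"tx": 0,"ty": 0,"tz": 30,"rx": 0,"ry": 0,"rz": 0}
    - {"tx": 24,"ty": -35,"tz": 0,"rx": 0,"ry": 0,"rz": -0.0575}
    - {"tx": 24,"ty": -35,"tz": 0,"rx": 0,"ry": 0,"rz": -0.0575}
    - {"tx": 24,"ty": -35,"tz": 0,"rx": 0,"ry": 0,"rz": -0.0575}
    - {"tx": 24,"ty": -35,"tz": 0,"rx": 0,"ry": 0,"rz": -0.0575}
    - {"tx": 24,"ty": -35,"tz": 0,"rx": 0,"ry": 0,"rz": -0.0575}
    - {"tx": 24,"ty": -35,"tz": 0,"rx": 0,"ry": 0,"rz": -0.0575}
    - {"tx": 24,"ty": -35,"tz": 0,"rx": 0,"ry": 0,"rz": -0.0575}
    - {"tx": 24,"ty": -35,"tz": 0,"rx": 0,"ry": 0,"rz": -0.0575}
    - {"tx": 24,"ty": -35,"tz": 0,"rx": 0,"ry": 0,"rz": -0.0575}
    - {"tx": 24,"ty": -35,"tz": 0,"rx": 0,"ry": 0,"rz": -0.0575}

```text
time: 1.3
tool_pos: [401.6, 148.1, 296.6]
tcp_rot: [-3.142, -0.0, 2.252]
contact_force: [1.2, 1.6, -0.0]
grip_width: 2.0
finger_force: 0.0
```

carry_out:
  plan:
    - {"tx": 11,"ty": -43.5,"tz": 0,"rx": 0,"ry": 0,"rz": 0}
    - {"tx": 11,"ty": -43.5,"tz": 0,"rx": 0,"ry": 0,"rz": 0}
    - {"tx": 11,"ty": -43.5,"tz": 0,"rx": 0,"ry": 0,"rz": 0}
    - {"tx": 11,"ty": -43.5,"tz": 0,"rx": 0,"ry": 0,"rz": 0}
    - {"tx": 11,"ty": -43.5,"tz": 0,"rx": 0,"ry": 0,"rz": 0}
    - {"tx": 11,"ty": -43.5,"tz": 0,"rx": 0,"ry": 0,"rz": 0}
    - {"tx": 11,"ty": -43.5,"tz": 0,"rx": 0,"ry": 0,"rz": 0}
    - {"tx": 11,"ty": -43.5,"tz": 0,"rx": 0,"ry": 0,"rz": 0}
    - {"tx": 0,"ty": 0,"tz": -43,"rx": 0,"ry": 0,"rz": 0}
    - {"tx": 0,"ty": 0,"tz": -43,"rx": 0,"ry": 0,"rz": 0}
    - {"tx": 0,"ty": 0,"tz": -43,"rx": 0,"ry": 0,"rz": 0}
    - {"tx": 0,"ty": 0,"tz": -43,"rx": 0,"ry": 0,"rz": 0}

```text
time: 2.5
tool_pos: [488.6, -198.3, 122.9]
tcp_rot: [3.142, -0.0, 2.254]
contact_force: [-0.4, -0.6, 0.7]
grip_width: 0.4
finger_force: 0.0
```

Run:
```python
from h import *
import cv2
im=bot.capture("scene")[:,:,::-1];cv2.imwrite("pics/s1.png",cv2.resize(im[:,:400],None,fx=1.5,fy=1.5))
print(bot.get_obs()["tool_pos"],bot.get_obs()["joint_positions"])
```

```text
[ 484.95142158 -196.16303065  116.13772329] [-5.30992551e-01  4.61291145e-01  1.67274681e+00  8.10109836e-05
  1.01992950e+00 -1.21460044e+00]
```

View pics/s1.png

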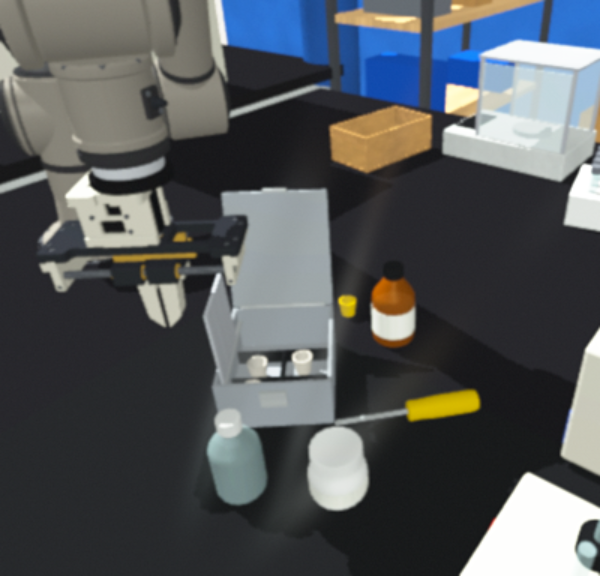

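carry_out:
  plan:
    - {"tx": 0,"ty": 0,"tz": 0,"rx": 0,"ry": 0,"rz": 0}
    - {"tx": 0,"ty": 0,"tz": 0,"rx": 0,"ry": 0,"rz": 0}
    - {"tx": 0,"ty": 0,"tz": 0,"rx": 0,"ry": 0,"rz": 0}

```text
time: 2.85
tool_pos: [490.5, -199.1, 127.2]
tcp_rot: [3.14, 0.004, 2.255]
contact_force: [1.2, -0.5, 0.1]
grip_width: 0.4
finger_force: 0.0
```

Run:
```python
from h import *
o=bot.get_obs();p=o["tool_pos"];print(p,o["contact_force"])
np.set_printoptions(precision=0,suppress=True)
O=np.array([555.5,-107.]);ex=np.array([.774,.633]);ey=np.array([-.633,.774])
W=lambda x,y,z:np.r_[O+x*ex+y*ey,z]
q=p.copy()
print("flap, y=-30, r=75, corner 19 ahead")
for t in [1.62,1.5,1.3,1.1,.9,.7,.5,.35,.2,.1,0]:
    c=np.array([-57+75*np.cos(t)-1.5*np.sin(t)-19,50+75*np.sin(t)+1.5*np.cos(t)]);n=W(c[0],-30,c[1]);print(t,c,n,n-q);q=n
```

```text
[ 490.45020208 -199.05442746  127.24512982] [ 1.20844344 -0.50594271  0.10387413]
flap, y=-30, r=75, corner 19 ahead
1.62 [-81. 125.] [ 512. -182.  125.] [21. 17. -2.]
1.5 [-72. 125.] [ 519. -176.  125.] [7. 6. 0.]
1.3 [-57. 123.] [ 530. -167.  123.] [11.  9. -2.]
1.1 [-43. 118.] [ 541. -158.  118.] [11.  9. -5.]
0.9 [-31. 110.] [ 551. -150.  110.] [10.  8. -8.]
0.7 [-20.  99.] [ 559. -143.   99.] [  8.   7. -10.]
0.5 [-11.  87.] [ 566. -137.   87.] [  7.   6. -12.]
0.35 [-6. 77.] [ 570. -134.   77.] [  4.   3. -10.]
0.2 [-3. 66.] [ 572. -132.   66.] [  3.   2. -11.]
0.1 [-2. 59.] [ 573. -131.   59.] [ 1.  1. -7.]
0 [-1. 52.] [ 574. -131.   52.] [ 0.  0. -7.]
```

carry_out:
  plan:
    - {"tx": 6,"ty": 5,"tz": 0,"rx": 0,"ry": 0,"rz": 0}
    - {"tx": 6,"ty": 5,"tz": 0,"rx": 0,"ry": 0,"rz": 0}
    - {"tx": 5,"ty": 4,"tz": 0,"rx": 0,"ry": 0,"rz": 0}
    - {"tx": 5,"ty": 4,"tz": 0,"rx": 0,"ry": 0,"rz": 0}
    - {"tx": 4,"ty": 3,"tz": 0,"rx": 0,"ry": 0,"rz": 0}
    - {"tx": 4,"ty": 3,"tz": 0,"rx": 0,"ry": 0,"rz": 0}
    - {"tx": 5,"ty": 4,"tz": -1,"rx": 0,"ry": 0,"rz": 0}
    - {"tx": 6,"ty": 5,"tz": -1,"rx": 0,"ry": 0,"rz": 0}
    - {"tx": 6,"ty": 5,"tz": -2,"rx": 0,"ry": 0,"rz": 0}
    - {"tx": 5,"ty": 4,"tz": -3,"rx": 0,"ry": 0,"rz": 0}
    - {"tx": 5,"ty": 4,"tz": -4,"rx": 0,"ry": 0,"rz": 0}
    - {"tx": 5,"ty": 4,"tz": -4,"rx": 0,"ry": 0,"rz": 0}

```text
time: 4.05
tool_pos: [551.6, -147.9, 109.4]
tcp_rot: [3.141, 0.0, 2.255]
contact_force: [-1.2, -0.6, 1.3]
grip_width: 0.7
finger_force: 0.4
```

carry_out:
  plan:
    - {"tx": 4,"ty": 3.5,"tz": -5,"rx": 0,"ry": 0,"rz": 0}
    - {"tx": 4,"ty": 3.5,"tz": -5,"rx": 0,"ry": 0,"rz": 0}
    - {"tx": 4,"ty": 3,"tz": -6,"rx": 0,"ry": 0,"rz": 0}
    - {"tx": 3,"ty": 3,"tz": -6,"rx": 0,"ry": 0,"rz": 0}

```text
time: 4.45
tool_pos: [566.4, -135.1, 87.2]
tcp_rot: [3.141, 0.0, 2.255]
contact_force: [0.0, -0.0, 1.0]
grip_width: 0.8
finger_force: 0.5
```

carry_out:
  plan:
    - {"tx": 3,"ty": 2,"tz": -5,"rx": 0,"ry": 0,"rz": 0}
    - {"tx": 2,"ty": 2,"tz": -5,"rx": 0,"ry": 0,"rz": 0}
    - {"tx": 2,"ty": 2,"tz": -5,"rx": 0,"ry": 0,"rz": 0}
    - {"tx": 1,"ty": 1,"tz": -5,"rx": 0,"ry": 0,"rz": 0}
    - {"tx": 1,"ty": 1,"tz": -4,"rx": 0,"ry": 0,"rz": 0}
    - {"tx": 1,"ty": 0,"tz": -3,"rx": 0,"ry": 0,"rz": 0}
    - {"tx": 0,"ty": 0,"tz": -3,"rx": 0,"ry": 0,"rz": 0}
    - {"tx": 0,"ty": 0,"tz": -2,"rx": 0,"ry": 0,"rz": 0}
    - {"tx": 0,"ty": 0,"tz": -2,"rx": 0,"ry": 0,"rz": 0}
    - {"tx": 0,"ty": 0,"tz": 0,"rx": 0,"ry": 0,"rz": 0}

```text
time: 5.45
tool_pos: [575.9, -127.3, 53.5]
tcp_rot: [-3.142, -0.0, 2.255]
contact_force: [0.3, 0.0, -0.2]
grip_width: 0.3
finger_force: 0.0
```

carry_out:
  plan:
    - {"tx": 0,"ty": 0,"tz": -1,"rx": 0,"ry": 0,"rz": 0}
    - {"tx": 0,"ty": 0,"tz": -1,"rx": 0,"ry": 0,"rz": 0}
    - {"tx": 0,"ty": 0,"tz": 0,"rx": 0,"ry": 0,"rz": 0}

```text
time: 5.75
tool_pos: [576.1, -127.3, 51.8]
tcp_rot: [3.141, 0.0, 2.255]
contact_force: [-0.5, 1.2, 0.4]
grip_width: 0.7
finger_force: 0.3
```

carry_out:
  plan:
    - {"tx": 0,"ty": 0,"tz": -1,"rx": 0,"ry": 0,"rz": 0}
    - {"tx": 0,"ty": 0,"tz": 0,"rx": 0,"ry": 0,"rz": 0}

```text
time: 5.95
tool_pos: [576.1, -127.3, 51.7]
tcp_rot: [3.141, 0.0, 2.255]
contact_force: [-1.9, 0.1, 8.3]
grip_width: 0.5
finger_force: 3.7
```

carry_out:
  plan:
    - {"tx": 0,"ty": 0,"tz": -1,"rx": 0,"ry": 0,"rz": 0}
    - {"tx": 0,"ty": 0,"tz": 0,"rx": 0,"ry": 0,"rz": 0}

```text
time: 6.15
tool_pos: [576.1, -127.4, 51.5]
tcp_rot: [3.141, 0.001, 2.255]
contact_force: [-4.6, 1.7, 13.3]
grip_width: -0.0
finger_force: 6.8
```

carry_out:
  plan:
    - {"tx": 0,"ty": 0,"tz": 10,"rx": 0,"ry": 0,"rz": 0}
    - {"tx": 0,"ty": 0,"tz": 35,"rx": 0,"ry": 0,"rz": 0}
    - {"tx": 0,"ty": 0,"tz": 45,"rx": 0,"ry": 0,"rz": 0}
    - {"tx": 0,"ty": 0,"tz": 45,"rx": 0,"ry": 0,"rz": 0}
    - {"tx": 0,"ty": 0,"tz": 45,"rx": 0,"ry": 0,"rz": 0}
    - {"tx": 0,"ty": 0,"tz": 40,"rx": 0,"ry": 0,"rz": 0}
    - {"tx": -25,"ty": 20,"tz": 0,"rx": 0,"ry": 0,"rz": 0}
    - {"tx": -25,"ty": 20,"tz": 0,"rx": 0,"ry": 0,"rz": 0}
    - {"tx": -25,"ty": 20,"tz": 0,"rx": 0,"ry": 0,"rz": 0}
    - {"tx": -25,"ty": 20,"tz": 0,"rx": 0,"ry": 0,"rz": 0}
    - {"tx": -25,"ty": 19,"tz": 0,"rx": 0,"ry": 0,"rz": 0}
    - {"tx": -23,"ty": 18,"tz": 0,"rx": 0,"ry": 0,"rz": 0}

```text
time: 7.35
tool_pos: [426.8, -9.5, 269.9]
tcp_rot: [3.141, 0.0, 2.255]
contact_force: [0.0, -0.1, 0.1]
grip_width: 0.4
finger_force: 0.0
```

carry_out:
  plan:
    - {"tx": 0,"ty": 0,"tz": 0,"rx": 0,"ry": 0,"rz": 0}
    - {"tx": 0,"ty": 0,"tz": -25,"rx": 0,"ry": 0,"rz": 0}
    - {"tx": 0,"ty": 0,"tz": -30,"rx": 0,"ry": 0,"rz": 0}
    - {"tx": 0,"ty": 0,"tz": -25,"rx": 0,"ry": 0,"rz": 0}
    - {"tx": 0,"ty": 0,"tz": -20,"rx": 0,"ry": 0,"rz": 0}
    - {"tx": 0,"ty": 0,"tz": 0,"rx": 0,"ry": 0,"rz": 0}

```text
time: 7.95
tool_pos: [427.0, -10.4, 167.7]
tcp_rot: [-3.139, -0.004, 2.255]
contact_force: [0.1, -0.1, 0.1]
grip_width: 0.7
finger_force: 0.0
```

Run:
```python
from h import *
import cv2
a=bot.capture("scene")[40:300,80:340,::-1];b=bot.capture("top")[150:300,180:400,::-1]
a=cv2.resize(a,(480,480));b=cv2.resize(b,None,fx=1.45,fy=1.45);b=cv2.copyMakeBorder(b,0,480-b.shape[0],0,0,0);cv2.imwrite("pics/s2.png",np.hstack([a,b]))
o=bot.get_obs();p=o["tool_pos"];print(p,o["contact_force"])
np.set_printoptions(precision=1,suppress=True)
O=np.array([555.5,-107.]);ex=np.array([.774,.633]);ey=np.array([-.633,.774])
W=lambda x,y,z:np.r_[O+x*ex+y*ey,z]
print((p[:2]-O)@ex,(p[:2]-O)@ey)
q=W(-38,155,170)
for t in [1.57,1.4,1.2,1.0,.8,.6,.45,.3,.2,.1,0]:
    # corner on outer face r=120, 6 mm out; finger half thickness 9.5
    y=75-120*np.cos(t)+6*np.sin(t)+9.5;z=65+120*np.sin(t)+6*np.cos(t);n=W(-38,y,z);print(t,y,z,n-q);q=n
```

```text
[428.65923955 -10.64305116 170.17813701] [-0.37411777 -0.45759901 -0.40518316]
-37.180799975565016 154.87047976491957
1.57 90.404438892303 185.00473991208455 [ 40.9 -50.   15. ]
1.4 70.01664123190184 184.27377045601668 [ 12.9 -15.8  -0.7]
1.2 46.60930397860252 179.0188368429272 [ 14.8 -18.1  -5.3]
1.0 24.71254920467061 169.21833201215642 [ 13.9 -16.9  -9.8]
0.8 5.199331423737286 155.2629711640257 [ 12.4 -15.1 -14. ]
0.6 -11.15241894879119 137.7091104968623 [ 10.4 -12.7 -17.6]
0.45 -20.94385907765384 122.5985467074637 [  6.2  -7.6 -15.1]
0.3 -28.367257455104678 106.19444373411439 [  4.7  -5.7 -16.4]
0.2 -31.915973356178625 94.7207191624548 [  2.2  -2.7 -11.5]
0.1 -34.30149933348213 82.95003498928753 [  1.5  -1.8 -11.8]
0 -35.5 71.0 [  0.8  -0.9 -12. ]
```

View pics/s2.png

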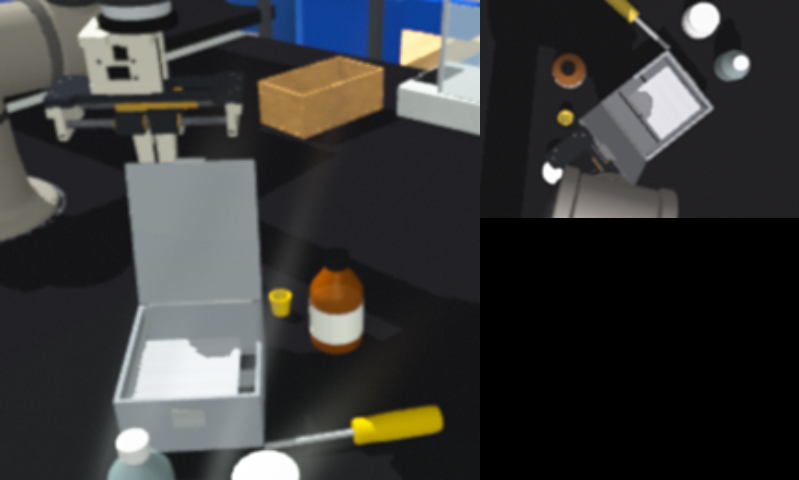

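carry_out:
  plan:
    - {"tx": 4,"ty": -5,"tz": 1,"rx": 0,"ry": 0,"rz": 0}
    - {"tx": 4,"ty": -5,"tz": 1,"rx": 0,"ry": 0,"rz": 0}
    - {"tx": 4,"ty": -5,"tz": 1,"rx": 0,"ry": 0,"rz": 0}
    - {"tx": 4,"ty": -5,"tz": 1,"rx": 0,"ry": 0,"rz": 0}
    - {"tx": 4,"ty": -5,"tz": 1,"rx": 0,"ry": 0,"rz": 0}
    - {"tx": 4,"ty": -5,"tz": 1,"rx": 0,"ry": 0,"rz": 0}

```text
time: 8.65
tool_pos: [452.2, -40.5, 175.9]
tcp_rot: [3.141, -0.0, 2.255]
contact_force: [-1.5, 2.4, 2.4]
grip_width: 0.7
finger_force: 1.6
```

carry_out:
  plan:
    - {"tx": 4,"ty": -5,"tz": 1,"rx": 0,"ry": 0,"rz": 0}
    - {"tx": 4,"ty": -5,"tz": 1,"rx": 0,"ry": 0,"rz": 0}
    - {"tx": 4,"ty": -5,"tz": 1,"rx": 0,"ry": 0,"rz": 0}
    - {"tx": 5,"ty": -5,"tz": 1,"rx": 0,"ry": 0,"rz": 0}

```text
time: 9.05
tool_pos: [468.8, -60.7, 179.4]
tcp_rot: [-3.14, -0.001, 2.255]
contact_force: [-2.7, 0.9, -2.5]
grip_width: 0.3
finger_force: 1.3
```

carry_out:
  plan:
    - {"tx": 4,"ty": -5,"tz": 1,"rx": 0,"ry": 0,"rz": 0}
    - {"tx": 4,"ty": -5,"tz": 0,"rx": 0,"ry": 0,"rz": 0}
    - {"tx": 5,"ty": -6,"tz": 0,"rx": 0,"ry": 0,"rz": 0}
    - {"tx": 5,"ty": -6,"tz": -1,"rx": 0,"ry": 0,"rz": 0}
    - {"tx": 5,"ty": -6,"tz": -1,"rx": 0,"ry": 0,"rz": 0}
    - {"tx": 5,"ty": -6,"tz": -1,"rx": 0,"ry": 0,"rz": 0}
    - {"tx": 5,"ty": -6,"tz": -2,"rx": 0,"ry": 0,"rz": 0}
    - {"tx": 5,"ty": -6,"tz": -3,"rx": 0,"ry": 0,"rz": 0}
    - {"tx": 4,"ty": -5,"tz": -4,"rx": 0,"ry": 0,"rz": 0}
    - {"tx": 4,"ty": -5,"tz": -4,"rx": 0,"ry": 0,"rz": 0}
    - {"tx": 4,"ty": -5,"tz": -5,"rx": 0,"ry": 0,"rz": 0}
    - {"tx": 4,"ty": -5,"tz": -5,"rx": 0,"ry": 0,"rz": 0}

```text
time: 10.25
tool_pos: [523.9, -126.9, 154.7]
tcp_rot: [3.141, 0.001, 2.255]
contact_force: [-1.1, -0.3, 1.7]
grip_width: 0.5
finger_force: 1.0
```

carry_out:
  plan:
    - {"tx": 4,"ty": -4,"tz": -5,"rx": 0,"ry": 0,"rz": 0}
    - {"tx": 3,"ty": -4,"tz": -6,"rx": 0,"ry": 0,"rz": 0}
    - {"tx": 3,"ty": -4,"tz": -6,"rx": 0,"ry": 0,"rz": 0}
    - {"tx": 3,"ty": -4,"tz": -6,"rx": 0,"ry": 0,"rz": 0}
    - {"tx": 2,"ty": -3,"tz": -6,"rx": 0,"ry": 0,"rz": 0}
    - {"tx": 2,"ty": -2,"tz": -6,"rx": 0,"ry": 0,"rz": 0}

```text
time: 10.85
tool_pos: [540.3, -147.6, 119.2]
tcp_rot: [3.142, 0.0, 2.255]
contact_force: [-0.2, -0.3, 1.7]
grip_width: 0.2
finger_force: 0.9
```

carry_out:
  plan:
    - {"tx": 2,"ty": -2,"tz": -6,"rx": 0,"ry": 0,"rz": 0}
    - {"tx": 2,"ty": -2,"tz": -6,"rx": 0,"ry": 0,"rz": 0}
    - {"tx": 1,"ty": -2,"tz": -6,"rx": 0,"ry": 0,"rz": 0}
    - {"tx": 1,"ty": -2,"tz": -6,"rx": 0,"ry": 0,"rz": 0}
    - {"tx": 1,"ty": -1,"tz": -5,"rx": 0,"ry": 0,"rz": 0}
    - {"tx": 1,"ty": -1,"tz": -5,"rx": 0,"ry": 0,"rz": 0}
    - {"tx": 1,"ty": -1,"tz": -4,"rx": 0,"ry": 0,"rz": 0}
    - {"tx": 0,"ty": 0,"tz": -3,"rx": 0,"ry": 0,"rz": 0}
    - {"tx": 0,"ty": 0,"tz": -3,"rx": 0,"ry": 0,"rz": 0}
    - {"tx": 0,"ty": 0,"tz": -2,"rx": 0,"ry": 0,"rz": 0}
    - {"tx": 0,"ty": 0,"tz": 0,"rx": 0,"ry": 0,"rz": 0}

```text
time: 11.95
tool_pos: [549.1, -158.3, 73.6]
tcp_rot: [3.141, 0.0, 2.255]
contact_force: [0.4, -0.0, -0.2]
grip_width: 0.4
finger_force: 0.0
```

carry_out:
  plan:
    - {"tx": 0,"ty": 0,"tz": -1,"rx": 0,"ry": 0,"rz": 0}
    - {"tx": 0,"ty": 0,"tz": -1,"rx": 0,"ry": 0,"rz": 0}
    - {"tx": 0,"ty": 0,"tz": 0,"rx": 0,"ry": 0,"rz": 0}

```text
time: 12.25
tool_pos: [549.1, -158.3, 71.7]
tcp_rot: [3.141, 0.0, 2.255]
contact_force: [0.9, -0.3, 0.4]
grip_width: 0.3
finger_force: 0.2
```

carry_out:
  plan:
    - {"tx": 0,"ty": 0,"tz": -1,"rx": 0,"ry": 0,"rz": 0}
    - {"tx": 0,"ty": 0,"tz": 0,"rx": 0,"ry": 0,"rz": 0}

```text
time: 12.45
tool_pos: [549.1, -158.3, 71.2]
tcp_rot: [3.141, 0.0, 2.255]
contact_force: [-0.7, 0.6, 4.0]
grip_width: 0.0
finger_force: 2.4
```

carry_out:
  plan:
    - {"tx": 0,"ty": 0,"tz": -1,"rx": 0,"ry": 0,"rz": 0}
    - {"tx": 0,"ty": 0,"tz": 0,"rx": 0,"ry": 0,"rz": 0}

```text
time: 12.65
tool_pos: [549.2, -158.3, 71.1]
tcp_rot: [3.141, 0.001, 2.255]
contact_force: [-3.0, 1.7, 12.3]
grip_width: 0.6
finger_force: 5.7
```

Stop felt at z = 71, as expected. Lift off and look.

carry_out:
  plan:
    - {"tx": 0,"ty": 0,"tz": 5,"rx": 0,"ry": 0,"rz": 0}
    - {"tx": 0,"ty": 0,"tz": 20,"rx": 0,"ry": 0,"rz": 0}
    - {"tx": 0,"ty": 0,"tz": 40,"rx": 0,"ry": 0,"rz": 0}
    - {"tx": 0,"ty": 0,"tz": 40,"rx": 0,"ry": 0,"rz": 0}
    - {"tx": 0,"ty": 0,"tz": 45,"rx": 0,"ry": 0,"rz": 0}
    - {"tx": -20,"ty": 0,"tz": 20,"rx": 0,"ry": 0,"rz": 0}
    - {"tx": -30,"ty": 0,"tz": 0,"rx": 0,"ry": 0,"rz": 0}
    - {"tx": -30,"ty": 0,"tz": 0,"rx": 0,"ry": 0,"rz": 0}
    - {"tx": -20,"ty": 0,"tz": 0,"rx": 0,"ry": 0,"rz": 0}
    - {"tx": 0,"ty": 0,"tz": 0,"rx": 0,"ry": 0,"rz": 0}

```text
time: 13.65
tool_pos: [447.1, -157.9, 240.0]
tcp_rot: [-3.141, -0.001, 2.254]
contact_force: [-0.6, -0.8, -0.5]
grip_width: 0.2
finger_force: 0.0
```

Run:
```python
from h import *
import cv2
a=bot.capture("scene")[100:340,100:340,::-1];b=bot.capture("top")[120:300,210:390,::-1]
cv2.imwrite("pics/s3.png",np.hstack([cv2.resize(a,(400,400)),cv2.resize(b,(400,400))]))
```

```text
(no output)
```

View pics/s3.png

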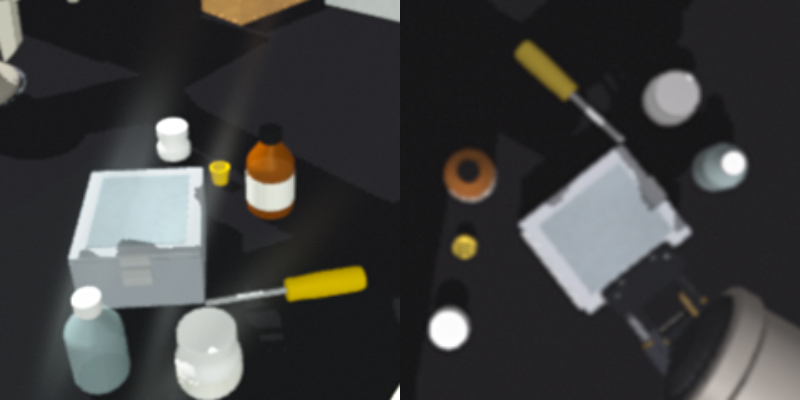

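The picture shows the cover flat and shut on the case (its top at about (140,210) in the left half). The jars, bottles and screwdriver look undisturbed, and the arm is clear.

```bash
python3 -c "
from plant import bot
print(bot.close_job())"
```

```text
the job is handed in; nothing more can be done
None
```

The flap was pushed fully down first and then the cover fully shut, each pressed gently onto its stop (about 13 N); the jars, bottles and screwdriver look unmoved in the last picture, and the job was handed in at about 14 s.

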